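# Latch the loaded bench fixture with the square key

### The arm

A 6-joint arm with a two-finger parallel gripper is mounted at the origin on the work surface. World frame = base frame: x ahead of the robot, y to its left, z up, the work surface at z = 0. Lengths are in m, angles in rad, forces in N, time in s.
With the tool pointing down it reaches from about 0.325 to 0.85 m from the base axis. Payload 15.5 kg.
Tool frame: the origin (TCP) lies between the finger pads; the fingertips stand 19 mm ahead of it and the grasp point (between the pads) is the TCP; x points along the fingers, z is the direction in which the jaws open and shut, and the axes are right-handed (so a half turn about x gives the same grasp; the last joint's range is limited). The gripper opens to 91 mm and grips with 3 to 60 N. Pads are 32 mm wide; open, the fingers measure 118 mm over their backs; the gripper's body (76 mm by 178 mm) begins 60 mm behind the grasp point.
Start: joints at [1.151, 0.494, 1.345, -0, 1.302, -0.096], TCP at [0.199, 0.593, 0.233] pointing down, gripper open.
Joint ranges: [-2.91, 2.91], [-0.82, 2.16], [0.22, 2.67], [-1.22, 4.37], [0.12, 2.79], [-3.08, 3.08]. Speed limits (rad/s): [1.89, 1.89, 2.57, 3.01, 3.01, 3.01].

### API

Orientations are given as [roll, pitch, yaw] about the fixed x, y, z axes, in that order (R = Rz(yaw) Ry(pitch) Rx(roll)).
In Python, from bench import sensors, optics, bot gives the robot as it stands.
- The arm moves only by the shell command python3 -m inch 'ROWS' [OPENING]. ROWS is JSON, a list of rows, each an object of numbers: "dx", "dy", "dz": the shift along the tool's x, y, z in m; "roll": the turn about the tool's x in rad. A call has 1 to 5 rows; each row shifts and turns the commanded pose from where the row before left it, along the tool's axes as they then stand; what a row does not reach is not made up. A row lasts 1/8 s, in which the tool goes at most 62.5 mm and 10.7 degrees, less where a joint would pass 70% of its speed; a pose out of reach is approached as far as the arm can. A call is refused whole if a number of a shift passes 0.0625 or a number of a turn 0.188, either way. A call with a gripper value outside its range is refused whole. OPENING is the gripper command: -1 is fully open, 1 is shut, values between are in proportion, set as the call begins (- or left out, the last holds). The fingers move at their own pace and stop on an object; the grip force is fixed at half the most. Time passes only in rows, so rows that do not move let the fingers close. It gives the time, the measured TCP pose, the force and the opening at its end, in the units of the state.
- sensors.sense(): the state, without advancing time (a new reading comes with each control period).
- optics.camera(name): name is "side" or "top" or "wrist"; returns (picture, depth): 420x560x3 uint8, red, green, blue; 420x560 float32, m along the optical axis (not along the pixel's ray), 0 where there is no reading.
- optics.camera_info(name): a dict with "mtx" (3x3 intrinsics, pixels), "R" (3x3) and "t" (3): a world point X has camera coordinates R X + t. Camera axes: x right, y down, z forward; pixel columns grow to the right and rows downward; lengths in m; the calibration is good to about 2 mm. A picture is of the moment at which its call begins: read the wrist's pose just before it. camera_info takes no time and is no camera call; for the wrist camera it gives the pose at the moment of the call.
- bot.close_job(): hands the job in, once; it reports no verdict.
Trained networks look in the newest picture that a camera, given by its name, has taken for a name from the list of things; names that differ only in an ending like _2 or _b are one class to them, and where a whole thing is asked for, a point or a joint stands for the part that bears it (a point fixed in the world has none). Each returns a list of dicts, best first, with "conf" (0 to 1); they miss things now and then, are a little off and sometimes report something else, mostly with a low value. They report only what shows in the picture. A call takes as long as a camera call. They do not tell look-alikes from the thing itself.
- optics.spot_in(camera, query): "extent" ([centre column, centre row, width, height] in pixels, round what is visible of it).
- optics.silhouettes(camera, query): "region" (420x560 bool, what is visible of it) and "extent" ([centre column, centre row, width, height] in pixels, round what is visible of it).
The state is a dict: "time_s": time; "joint_positions": joint angles; "qd": joint speeds; "tau": joint torques, N m; "eef_pos": TCP position; "ee_rot": TCP orientation; "contact_force": force on the tool from outside, world axes, zero at the start; "ft_torque": the same for the moment, N m; "finger_gap": opening from 0.0 (shut) to 1.0 (fully open).
Only numpy, scipy, OpenCV 4.12 (cv2) and the standard library are available. Lean on these libraries where they do the work, as an engineer would, in place of code of your own. Each camera call takes 0.05 s, during which the arm holds its last target. There are 200 camera calls.

### The job

One of the two bench fixtures holds the brass pipe fitting, the other only a black blanking plug. Take the red-handled square key from its wooden stand, seat its tip in the recess of the knob on the fixture with the brass fitting, press the knob down and turn it clockwise until the yellow finger lies over the fitting and the knob springs back up locked, then put the key back upright in its stand. Work the knob only with the key, and leave the other latch, both parts and the things lying around where they are.

Things in the scene. Friction and masses are not known exactly. Their poses are not given: they have to be found in the camera images.
- key: hand key, 126 long, 0.22 kg, upright in its stand. Origin: end of its steel tip; z runs up to the handle. Tip: square bar 12.7 wide, z 4 to 20, tapered nose (9 diameter) below; shaft 16 diameter, z 19 to 60; red handle, square 30 x 30, z 60 to 126. Flats of tip and handle are parallel to its x and y axes.
- stand: fixed wooden block 74 x 74 x 66 high with a square hole 26 x 26 straight through its middle; origin: centre of its underside. The key hangs in the hole with the underside of its handle on the block's top, so its tip is then 6 above the bench.
- fixture_a: right-hand (-y) bench fixture, fixed: steel base plate 84 (x) x 156 (y) x 12. Origin: centre of its underside. At its y -37.5: nest of four pins 16 high. At its y +37.5: latch axis, on a grey housing 48 diameter, top 39 above the bench. A fixed keeper on the latch's -x, +y side reaches 58 above the bench, 35 from its axis.
- nest_a (a point): point on top of the base plate at the centre of that nest, 12 above the bench; the part's underside rests here
- knob_a (a point): centre of the top rim of the captive black knob (41 diameter; 72 above the bench when up); axes turn with the latch. Flush in it a brass core with a square recess 15 wide, 12 deep. The core turns stiffly (0.12 N m) up to 0.62 rad either way in the knob, so the recess starts up to 0.6 off square with this point's axes; that angle is not reported, only seen or felt.
- fingertip_a (a point): point at the tip of the yellow retaining finger (8 thick, 13 wide, tip 62 from the knob axis, underside 50 above the bench when up) that turns with the knob
- latch_a (a joint): turn of the latch, rad: 0 = open (finger beside the nest), 1.1 = shut (finger over it); grows clockwise from above. While the knob is up, a tooth on its rim and the keeper let it turn only within 0 to 0.1 or 1.0 to 1.1; pressed 5 mm or more it turns freely (0.06 N m).
- press_a (a joint): how far this knob is pressed down, m: 0 = up, 0.007 = fully down; a spring returns it (about 8 N to start, 13 N fully down)
- fixture_b: left-hand (+y) bench fixture, fixed: steel base plate 84 (x) x 156 (y) x 12. Origin: centre of its underside. At its y -37.5: nest of four pins 16 high. At its y +37.5: latch axis, on a grey housing 48 diameter, top 39 above the bench. A fixed keeper on the latch's -x, +y side reaches 58 above the bench, 35 from its axis.
- nest_b (a point): point on top of the base plate at the centre of that nest, 12 above the bench; the part's underside rests here
- knob_b (a point): centre of the top rim of the captive black knob (41 diameter; 72 above the bench when up); axes turn with the latch. Flush in it a brass core with a square recess 15 wide, 12 deep. The core turns stiffly (0.12 N m) up to 0.62 rad either way in the knob, so the recess starts up to 0.6 off square with this point's axes; that angle is not reported, only seen or felt.
- fingertip_b (a point): point at the tip of the yellow retaining finger (8 thick, 13 wide, tip 62 from the knob axis, underside 50 above the bench when up) that turns with the knob
- latch_b (a joint): turn of the latch, rad: 0 = open (finger beside the nest), 1.1 = shut (finger over it); grows clockwise from above. While the knob is up, a tooth on its rim and the keeper let it turn only within 0 to 0.1 or 1.0 to 1.1; pressed 5 mm or more it turns freely (0.06 N m).
- press_b (a joint): how far this knob is pressed down, m: 0 = up, 0.007 = fully down; a spring returns it (about 8 N to start, 13 N fully down)
- fitting: loose brass pipe fitting: round flange 42 diameter, 29 high, with a stub 17 diameter rising 26 above it; stands in one of the two nests. Origin: centre of its underside
- plug: loose black plastic blanking plug: 42 diameter, 29 high, with a low grey pip; stands in the other nest. Origin: centre of its underside
- wrench: bystander: loose steel wrench 150 long lying on the bench, along its x axis, beyond the stand
- jar: bystander: amber jar with yellow cap, 60 diameter, 70 high, origin under its centre
- can: bystander: blue can, 56 diameter, 100 high, origin under its centre
Things that resemble listed ones, but are neither listed nor needed, are in the scene too. Leave any turquoise look-alike of the key alone. Of the things shaped like the fitting, the brass one is meant.

How it is judged:
By the outcome, as a careful person would: the job done as asked, in the order asked, and still so for the second after the job is handed in, with the robot touching nothing.
It also fails if it takes over 64 s, if anything falls off the work surface, if the arm or the gripper's body presses on something with over 40 N, if the wrist force passes 120 N, or if a joint passes its speed limit or range.

## Working session

There is one attempt and no reset: what is moved stays moved. The work goes in short steps, Python scripts to look and compute and a shell command to move; the robot and the scene stay as the last step left them, time stands still between calls to the robot, and variables do not carry over. Pictures are saved under pics/ and viewed, about 8 in all and at most 12, crops included, and the job is handed in when it is done.

```bash
mkdir -p pics; cat > h.py <<'E'
import numpy as np, cv2
from bench import sensors, optics, bot
def snap(n,f=None):
    ci=optics.camera_info(n); p,d=optics.camera(n)
    if f: cv2.imwrite('pics/'+f,p[:,:,::-1])
    return p,d,ci
def w(ci,u,v,d):
    K=np.array(ci['mtx']);R=np.array(ci['R']);t=np.array(ci['t'])
    return R.T@(np.linalg.inv(K)@np.array([u,v,1])*d-t)
def cloud(ci,d):
    K=np.array(ci['mtx']);R=np.array(ci['R']);t=np.array(ci['t'])
    v,u=np.mgrid[:420,:560]
    P=np.stack([u,v,np.ones_like(u)],-1)@np.linalg.inv(K).T*d[...,None]-t
    P=P@R; P[d==0]=np.nan
    return P
def px(ci,X):
    c=np.array(ci['mtx'])@(np.array(ci['R'])@np.array(X)+np.array(ci['t'])); return c[:2]/c[2]
E
python3 - <<'E'
from h import *
np.set_printoptions(precision=4,suppress=True)
s=sensors.sense(); print({k:np.round(v,3) for k,v in s.items()})
for n in ('top','side'):
    p,d,ci=snap(n,n+'0.png'); P=cloud(ci,d); np.savez(n+'0.npz',p=p,d=d)
    for q in ('key','stand','fitting','plug','fixture_a','knob_a','fingertip_a','jar','can','wrench'):
        for r in optics.silhouettes(n,q)[:3]:
            if r['conf']<.3: continue
            X=P[r['region']]; X=X[~np.isnan(X[:,0])]
            print(n,q,round(r['conf'],2),np.round(r['extent']),np.median(X,0) if len(X) else '',X[:,2].max() if len(X) else '')
a=cv2.imread('pics/top0.png')
b=cv2.imread('pics/side0.png')
cv2.imwrite('pics/both.png',cv2.resize(np.vstack([a,b]),None,fx=.71,fy=.71))
E
```

```text
{'time_s': np.float64(0.0), 'joint_positions': array([ 1.151,  0.494,  1.346,  0.   ,  1.302, -0.096]), 'qd': array([ 0.002,  0.001, -0.   , -0.001, -0.   , -0.001]), 'tau': array([  0.003, -87.881, -38.185,   0.071,   0.053,  -0.   ]), 'eef_pos': array([0.199, 0.592, 0.232]), 'ee_rot': array([ 3.032,  1.57 , -2.004]), 'contact_force': array([ 0.02 ,  0.391, -0.316]), 'ft_torque': array([ 0.065, -0.021,  0.039]), 'finger_gap': np.float64(1.0)}
top key 0.74 [286. 166.  22.  60.] [ 0.6571 -0.0211  0.0061] 0.011677052792491809
top key 0.72 [278. 209.  17.  20.] [ 0.5407 -0.0005  0.1304] 0.13615861833066048
top key 0.61 [267. 261.  18.  18.] [0.433  0.0195 0.1249] 0.1305258614673514
top stand 0.82 [277. 212.  38.  39.] [ 0.5339 -0.0024  0.0649] 0.1335997439691465
top fitting 0.87 [441. 217.  21.  19.] [ 0.5332 -0.3615  0.028 ] 0.05850704137160322
top fitting 0.64 [396. 229.  25.  24.] [ 0.5095 -0.2601  0.04  ] 0.07067021367737855
top fitting 0.32 [174. 216.  28.  39.] [0.5284 0.2194 0.0608] 0.07549098728328343
top plug 0.67 [208. 222.  19.  21.] [0.5203 0.1502 0.0405] 0.04822955344755353
[... 1394 characters left out ...]
0171] 0.12569860352322934
side fixture_a 0.69 [319. 282.  60.  56.] [ 0.5082 -0.2147  0.0141] 0.07544146382918826
side knob_a 0.77 [318. 262.  36.  14.] [ 0.5272 -0.2028  0.0627] 0.07544146382918826
side knob_a 0.61 [236. 193.  25.   9.] [0.5263 0.2162 0.0602] 0.07461239605262562
side fingertip_a 0.54 [317. 261.  29.  17.] [ 0.5268 -0.2055  0.0634] 0.07544146382918826
side fingertip_a 0.44 [238. 192.  21.  12.] [0.5263 0.2162 0.0602] 0.07461239605262562
side jar 0.6 [321. 326.  25.  40.] [ 0.4142 -0.3715  0.0497] 0.0741284383312925
side can 0.6 [182. 188.  22.  37.] [0.3978 0.3405 0.0594] 0.10464973174444009
side wrench 0.5 [314. 231.  39.  22.] [ 0.6617 -0.0246  0.0061] 0.011400887007227816
```

View pics/top0.png

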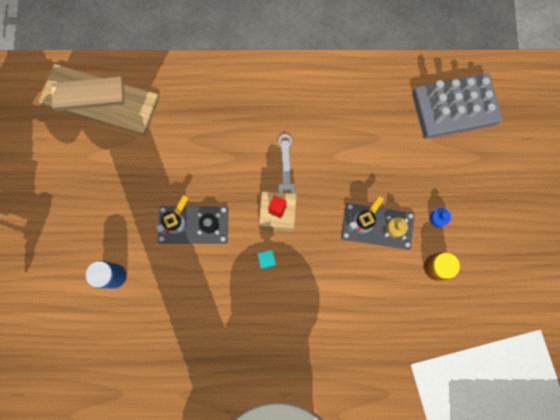

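View pics/side0.png

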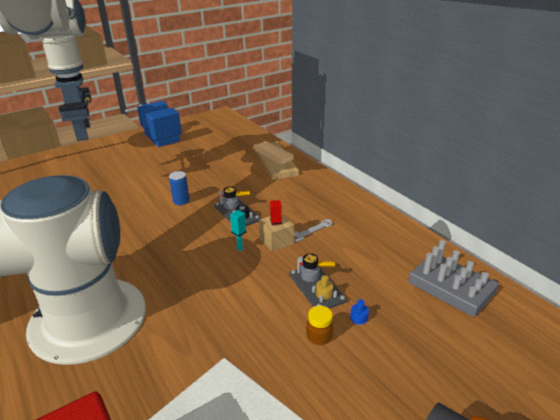

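The top view has two fitting-shaped things. The brass one at (397,227) is in the right-hand fixture's nest, so the job is on fixture_a. The blue look-alike at (441,217) stands free. There are two keys: the red one at (278,206) is in the wooden stand and fits the description, and the turquoise one at (267,260) is a look-alike. The fingers on both fixtures are open.

```bash
cat >> h.py <<'E'
from scipy.spatial.transform import Rotation as Ro
def tool():
    s=sensors.sense(); return np.array(s['eef_pos']),Ro.from_euler('xyz',s['ee_rot']).as_matrix(),s
def go(X,jaw=None):
    """tool-frame shift to world X and roll so the jaw axis (z) gets world yaw jaw (mod pi)"""
    p,R,s=tool(); out=R.T@(np.array(X)-p); y=np.arctan2(R[1,2],R[0,2])
    r=None
    if jaw is not None: r=-((jaw-y+np.pi/2)%np.pi-np.pi/2)
    print('shift',np.round(out,4),'jaw yaw',round(y,3),'roll',r,'pos',np.round(p,4),'q6',round(s['joint_positions'][5],2))
def rect(P,m):
    X=P[m]; X=X[~np.isnan(X[:,0])]; z=np.median(X[:,2])
    X=X[abs(X[:,2]-z)<.006]
    r=cv2.minAreaRect((X[:,:2]*1000).astype(np.float32)); return np.round(r[0],1),np.round(r[1],1),round(r[2],1),round(z,4)
E
python3 - <<'E'
from h import *
f=np.load('top0.npz');p,d=f['p'].astype(int),f['d']; ci=optics.camera_info('top');P=cloud(ci,d)
red=(p[...,0]>150)&(p[...,1]<60)&(p[...,2]<60)&(P[...,2]>.12)
print('key',rect(P,red))
v,u=np.mgrid[:420,:560]
st=(abs(P[...,2]-.066)<.006)&(abs(u-278)<25)&(abs(v-210)<25); print('stand',rect(P,st))
for n,c in (('a',(-.235,)),('b',(.19,))):
    m=(abs(P[...,2]-.012)<.006)&(abs(P[...,1]-c[0])<.12)&(abs(P[...,0]-.515)<.07); print('fix',n,rect(P,m))
    m=(abs(P[...,2]-.072)<.005)&(abs(P[...,1]-c[0])<.12)&(abs(P[...,0]-.515)<.07)&(p.max(-1)<90); print('knob',n,np.nanmedian(P[m],0))
p,R,s=tool();print(np.round(R,3))
go([.54,0,.28])
E
python3 - <<'E'
import sys;sys.path.insert(0,'.')
import cv2
a=cv2.imread('pics/top0.png')
b=cv2.resize(a[185:275,240:440],(800,360),interpolation=cv2.INTER_CUBIC)
cv2.imwrite('pics/crop1.png',b)
E
```

```text
key (array([544.1,  -1.4]), array([28.3, 28.2]), 66.9, np.float64(0.1312))
stand (array([545.8,  -1.8]), array([74. , 74.4]), 85.6, np.float64(0.0653))
fix a (array([ 508.5, -250.3]), array([204.3, 106.5]), 83.7, np.float64(0.0111))
knob a [ 0.52407639 -0.19004812  0.07088565]
fix b (array([521.6, 189.9]), array([155.9,  84.8]), 89.3, np.float64(0.0116))
knob b [0.52020558 0.22787851 0.07101385]
[[ 0.    -0.948  0.318]
 [ 0.     0.318  0.948]
 [-1.    -0.     0.   ]]
shift [-0.0471 -0.5119 -0.4532] jaw yaw 1.247 roll None pos [0.1988 0.5925 0.2329] q6 -0.1
```

View pics/crop1.png

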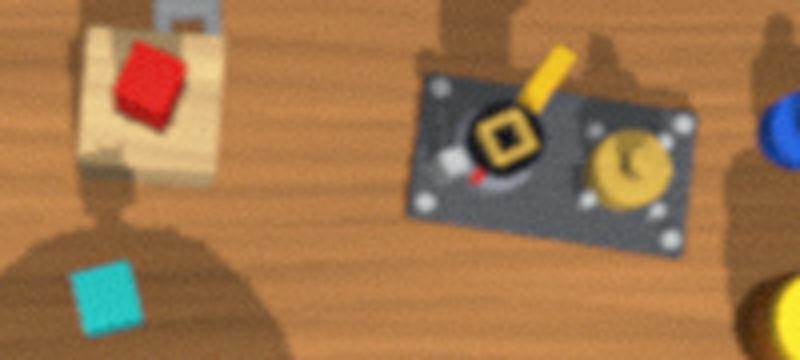

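The crop confirms the red key in the wooden stand at (150,85), and the brass fitting beside the knob of the right-hand fixture at (630,170). I'll move over the key.

```bash
R='' ; python3 -m inch '[{"dx":-0.01,"dy":-0.043,"dz":-0.038},{"dx":-0.01,"dy":-0.043,"dz":-0.038},{"dx":-0.01,"dy":-0.043,"dz":-0.038},{"dx":-0.01,"dy":-0.043,"dz":-0.038},{"dy":-0.043,"dz":-0.038}]' -1
python3 -m inch '[{"dy":-0.043,"dz":-0.038},{"dy":-0.043,"dz":-0.038},{"dy":-0.043,"dz":-0.038},{"dy":-0.043,"dz":-0.038},{"dy":-0.043,"dz":-0.038}]'
python3 -m inch '[{"dy":-0.041,"dz":-0.036},{"dy":-0.041,"dz":-0.037},{"roll":0.08},{},{}]'
cat > look.py <<'E'
from h import *
import sys
p,d,ci=snap('wrist',sys.argv[1]); P=cloud(ci,d); np.savez('w.npz',p=p,d=d,P=P)
p=p.astype(int)
red=(p[...,0]>120)&(p[...,1]<70)&(p[...,2]<70)&(P[...,2]>.122)
print('key',rect(P,red), red.sum())
m=(abs(P[...,2]-.066)<.004)&(abs(P[...,0]-.545)<.06)&(abs(P[...,1])<.06); print('stand',rect(P,m))
print('cam at',-np.array(ci['R']).T@ci['t'])
go([.5441,-.0014,.107],1.168)
E
python3 look.py w1.png
```

```text
key (array([0., 0.]), array([0., 0.]), 0.0, np.float64(nan)) 0
stand (array([0., 0.]), array([0., 0.]), 0.0, np.float64(nan))
cam at [0.13457718 0.61448564 0.3847577 ]
shift [ 0.1259 -0.5163 -0.4532] jaw yaw 1.247 roll 0.07900416310330916 pos [0.1989 0.5925 0.2329] q6 -0.1$[0]: bad value
$[0]: bad value
$[0]: bad value
  return _methods._mean(a, axis=axis, dtype=dtype,
  ret = ret.dtype.type(ret / rcount)
```

View pics/w1.png

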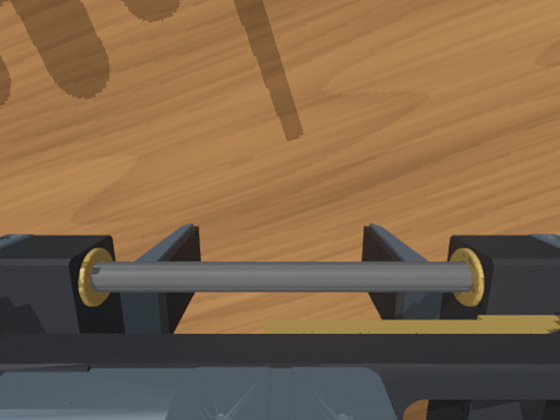

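The rows were refused and the arm hasn't moved, so this view shows only bare bench between the open fingers. I'll resend with all four keys in each row.

```bash
python3 -m inch '[{"dx":-0.01,"dy":-0.043,"dz":-0.038,"roll":0},{"dx":-0.01,"dy":-0.043,"dz":-0.038,"roll":0},{"dx":-0.01,"dy":-0.043,"dz":-0.038,"roll":0},{"dx":-0.01,"dy":-0.043,"dz":-0.038,"roll":0},{"dx":0,"dy":-0.043,"dz":-0.038,"roll":0}]' -1 && 
python3 -m inch '[{"dx":0,"dy":-0.043,"dz":-0.038,"roll":0},{"dx":0,"dy":-0.043,"dz":-0.038,"roll":0},{"dx":0,"dy":-0.043,"dz":-0.038,"roll":0},{"dx":0,"dy":-0.043,"dz":-0.038,"roll":0},{"dx":0,"dy":-0.043,"dz":-0.038,"roll":0}]' &&
python3 -m inch '[{"dx":0,"dy":-0.041,"dz":-0.036,"roll":0},{"dx":0,"dy":-0.041,"dz":-0.037,"roll":0},{"dx":0,"dy":0,"dz":0,"roll":0.08},{"dx":0,"dy":0,"dz":0,"roll":0},{"dx":0,"dy":0,"dz":0,"roll":0}]' && python3 look.py w2.png
```

```text
time_s: 1.78
eef_pos: [0.3432, 0.3427, 0.2738]
ee_rot: [-0.626, 1.569, 0.621]
contact_force: [0.4, 0.4, -0.1]
finger_gap: 0.999
time_s: 2.4
eef_pos: [0.4864, 0.0936, 0.2732]
ee_rot: [-1.022, 1.57, 0.225]
contact_force: [1.1, 3.2, -1.1]
finger_gap: 0.999
time_s: 3.02
eef_pos: [0.5399, 0.0006, 0.273]
ee_rot: [-0.091, 1.571, 1.078]
contact_force: [0.9, 0.3, -0.4]
finger_gap: 0.998
key (array([5.44e+02, 2.00e-01]), array([28.4, 28.8]), 64.9, np.float64(0.1321)) 931
stand (array([545. ,  -1.6]), array([74. , 74.3]), 85.6, np.float64(0.0663))
cam at [0.47742789 0.02746464 0.42483033]
shift [ 0.166  -0.0047 -0.0003] jaw yaw 1.169 roll 0.0013198447092614973 pos [0.5399 0.0007 0.273 ] q6 -1.28
```

Both measurements put the key at about (544,-0.5) mm with yaw about 66°. I'll descend and grip.

```bash
python3 -m inch '[{"dx":0.045,"dy":-0.0045,"dz":0,"roll":0.018},{"dx":0.05,"dy":0,"dz":0,"roll":0},{"dx":0.04,"dy":0,"dz":0,"roll":0},{"dx":0.025,"dy":0,"dz":0,"roll":0},{"dx":0.008,"dy":0,"dz":0,"roll":0}]' && 
python3 -m inch '[{"dx":0,"dy":0,"dz":0,"roll":0},{"dx":0,"dy":0,"dz":0,"roll":0},{"dx":0,"dy":0,"dz":0,"roll":0},{"dx":0,"dy":0,"dz":0,"roll":0},{"dx":0,"dy":0,"dz":0,"roll":0}]' 1 && python3 -m inch '[{"dx":0,"dy":0,"dz":0,"roll":0},{"dx":0,"dy":0,"dz":0,"roll":0},{"dx":0,"dy":0,"dz":0,"roll":0}]'; python3 -c "
from h import *
go([.544,-.0005,.105]);print(tool()[2]['ft_torque'])"
```

```text
time_s: 3.7
eef_pos: [0.5435, -0.001, 0.1038]
ee_rot: [1.89, 1.569, 3.041]
contact_force: [-0.3, 0.1, -0.0]
finger_gap: 0.997
time_s: 4.32
eef_pos: [0.5443, -0.0016, 0.1051]
ee_rot: [-1.269, 1.57, -0.12]
contact_force: [-0.6, 0.0, 0.3]
finger_gap: 0.483
time_s: 4.7
eef_pos: [0.5443, -0.0016, 0.1049]
ee_rot: [0.34, 1.571, 1.489]
contact_force: [-0.5, 0.6, 1.4]
finger_gap: 0.331
shift [-0.0001  0.0007  0.0009] jaw yaw 1.149 roll None pos [ 0.5443 -0.0016  0.1049] q6 -1.26
[ 0.03555252  0.04130713 -0.00102083]
```

Gripped: the opening reads 30 mm, which matches the handle. I'll lift and move to a viewing pose beside knob A.

```bash
python3 -m inch '[{"dx":-0.02,"dy":0,"dz":0,"roll":0},{"dx":-0.04,"dy":0,"dz":0,"roll":0},{"dx":-0.04,"dy":0,"dz":0,"roll":0},{"dx":-0.04,"dy":0,"dz":0,"roll":0},{"dx":-0.01,"dy":0,"dz":0,"roll":0}]'; python3 -c "
from h import *
go([.585,-.215,.255]);print(tool()[1].round(3))"
```

```text
time_s: 5.32
eef_pos: [0.5451, -0.0017, 0.257]
ee_rot: [-1.277, 1.567, -0.127]
contact_force: [-0.0, 0.4, -1.4]
finger_gap: 0.328
shift [ 0.0023 -0.1237 -0.1783] jaw yaw 1.149 roll None pos [ 0.5451 -0.0017  0.257 ] q6 -1.26
[[ 0.003 -0.912  0.409]
 [-0.     0.409  0.912]
 [-1.    -0.003  0.001]]
```

```bash
python3 -m inch '[{"dx":0,"dy":-0.025,"dz":-0.036,"roll":0},{"dx":0,"dy":-0.03,"dz":-0.043,"roll":0},{"dx":0,"dy":-0.03,"dz":-0.043,"roll":0},{"dx":0,"dy":-0.025,"dz":-0.036,"roll":0},{"dx":0,"dy":-0.014,"dz":-0.02,"roll":0}]' && python3 -m inch '[{"dx":0,"dy":0,"dz":0,"roll":0},{"dx":0,"dy":0,"dz":0,"roll":0}]'; python3 - <<'E'
from h import *
p,d,ci=snap('wrist','w3.png');P=cloud(ci,d);np.savez('w3.npz',p=p,d=d,P=P)
print(px(ci,[.524,-.19,.072]))
for q in ('knob_a','key'):
  for r in optics.silhouettes('wrist',q)[:3]:
    X=P[r['region']];print(q,r['conf'],np.round(r['extent']),np.nanmedian(X,0))
go([.524,-.19,.2])
E
```

```text
time_s: 5.95
eef_pos: [0.5842, -0.2166, 0.2534]
ee_rot: [1.604, 1.569, 2.752]
contact_force: [-0.1, 0.1, -2.1]
finger_gap: 0.325
time_s: 6.2
eef_pos: [0.5842, -0.2137, 0.2543]
ee_rot: [1.308, 1.569, 2.457]
contact_force: [-0.6, 0.0, -2.1]
finger_gap: 0.328
[277.81026984 134.39336568]
knob_a 0.64 [275. 151.  40.  81.] [ 0.52844221 -0.19641911  0.0605984 ]
key 0.73 [282. 265.  69. 110.] [ 0.57537429 -0.21117968  0.27550602]
key 0.55 [442. 174.  58. 107.] [ 0.65155729 -0.02215019  0.00723928]
key 0.42 [277. 153.  39.  85.] [ 0.52850682 -0.19654887  0.06035464]
shift [ 0.0549  0.0648 -0.0031] jaw yaw 1.15 roll None pos [ 0.5844 -0.2137  0.2549] q6 -1.6
```

View pics/w3.png

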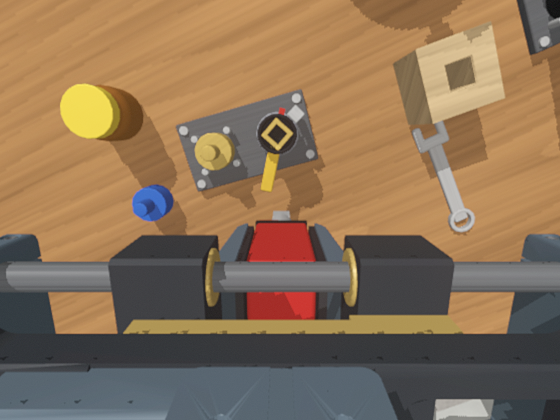

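The wrist view shows knob A at (277,133) with its square recess turned roughly 45° in the image. The fitting is at (212,152), the empty stand at (460,72), and the key is held straight. Next I'll measure the recess.

```bash
cat > recess.py <<'E'
from h import *
import sys
def fit(f,ci,c0):
    g=np.load(f);p=g['p'];P=g['P'];u0,v0=np.round(px(ci,c0)).astype(int)
    # rectify the z=.072 plane at 0.25 mm/px around c0
    n=200;s=.00025
    yy,xx=np.mgrid[:n,:n];X=c0[0]+(xx-n/2)*s;Y=c0[1]+(yy-n/2)*s
    Q=np.stack([X,Y,np.full_like(X,.072)],-1)@np.array(ci['R']).T+np.array(ci['t']);Q=Q@np.array(ci['mtx']).T
    im=cv2.remap(p,(Q[...,0]/Q[...,2]).astype(np.float32),(Q[...,1]/Q[...,2]).astype(np.float32),cv2.INTER_CUBIC)
    i=im.astype(int); br=((i[...,0]-i[...,2]>50)).astype(np.uint8)   # brass
    cs,_=cv2.findContours(br,cv2.RETR_CCOMP,cv2.CHAIN_APPROX_NONE),0
    for c,h in zip(cs[0],cs[1][0]):
        if cv2.contourArea(c)<500: continue
        r=cv2.minAreaRect(c);print('hole' if h[3]>=0 else 'outer',np.round([c0[0]+(r[0][0]-n/2)*s,c0[1]+(r[0][1]-n/2)*s],4),np.round(np.array(r[1])*s*1e3,1),'ang',round(r[2],1))
    dark=(i.max(-1)<75).astype(np.uint8)
    return im,br,dark
im,br,dk=fit(sys.argv[1],optics.camera_info(sys.argv[2]),np.array([.524,-.19,.072]))
cv2.imwrite('pics/rec_%s.png'%sys.argv[2],cv2.resize(im[:,:,::-1],None,fx=2,fy=2))
P=np.load(sys.argv[1])['P'];m=(abs(P[...,2]-.072)<.002)&(np.hypot(P[...,0]-.524,P[...,1]+.19)<.035)
X=P[m][:,:2];(c,r)=cv2.minEnclosingCircle((X*1000).astype(np.float32));print('knob circle',c,r,len(X))
E
python3 - <<'E'
from h import *
f=np.load('top0.npz');np.savez('t.npz',p=f['p'],d=f['d'],P=cloud(optics.camera_info('top'),f['d']))
E
python3 recess.py w3.npz wrist; python3 recess.py t.npz top; python3 -c "
import cv2,numpy as np
cv2.imwrite('pics/rec.png',np.hstack([cv2.imread('pics/rec_wrist.png'),cv2.imread('pics/rec_top.png')]))"
```

```text
outer [ 0.505  -0.1774] [6.6 6.9] ang 52.1
outer [ 0.5235 -0.191 ] [24.8 24.9] ang 24.1
hole [ 0.5233 -0.1908] [14. 14.] ang 24.4
outer [ 0.5451 -0.2065] [13.3 15.7] ang 55.0
knob circle (523.133544921875, -191.39962768554688) 20.351478576660156 747
outer [ 0.5035 -0.1743] [ 7.1 10.7] ang 53.1
outer [ 0.5242 -0.1904] [27.5 28.9] ang 25.3
hole [ 0.524  -0.1902] [11.5 10.4] ang 28.6
outer [ 0.5425 -0.2056] [18.8 12.5] ang 90.0
knob circle (524.0830688476562, -191.34515380859375) 20.053592681884766 115
```

View pics/rec.png

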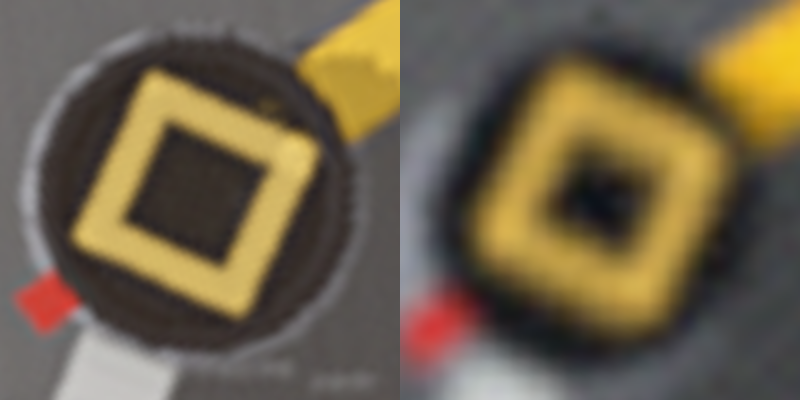

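The recess centre is about (523.7,-191.0) mm and its flats lie at 24.2°. From the key's 65.9°, that needs a roll of about +0.728.

```bash
python3 -m inch '[{"dx":0.015,"dy":0.0325,"dz":-0.002,"roll":0},{"dx":0.025,"dy":0.0323,"dz":-0.002,"roll":0},{"dx":0.02,"dy":0,"dz":0,"roll":0.182},{"dx":0.01,"dy":0,"dz":0,"roll":0.182},{"dx":0,"dy":0,"dz":0,"roll":0.182}]' && python3 -m inch '[{"dx":0,"dy":0,"dz":0,"roll":0.182},{"dx":0,"dy":0,"dz":0,"roll":0},{"dx":0,"dy":0,"dz":0,"roll":0}]'; python3 -c "
from h import *
go([.5237,-.191,.185],np.radians(24.2));print(tool()[1].round(3)); print(tool()[2]['contact_force'],tool()[2]['ft_torque'])"
```

```text
time_s: 6.98
eef_pos: [0.5233, -0.191, 0.1843]
ee_rot: [2.055, 1.57, 2.653]
contact_force: [1.0, -0.3, -1.1]
finger_gap: 0.329
time_s: 7.35
eef_pos: [0.5238, -0.1916, 0.1851]
ee_rot: [-0.954, 1.571, -0.528]
contact_force: [-0.5, 0.1, -1.7]
finger_gap: 0.33
shift [0.0001 0.0005 0.0002] jaw yaw 0.426 roll 0.0035293902819708567 pos [ 0.5238 -0.1916  0.1851] q6 -0.88
[[ 0.    -0.413  0.911]
 [-0.     0.911  0.413]
 [-1.    -0.     0.   ]]
[-0.50025334  0.05611734 -1.70608269] [-0.07495643  0.01940937  0.01822005]
```

```bash
python3 -m inch '[{"dx":0.008,"dy":0.0005,"dz":0,"roll":0},{"dx":0.005,"dy":0,"dz":0,"roll":0},{"dx":0.004,"dy":0,"dz":0,"roll":0},{"dx":0.002,"dy":0,"dz":0,"roll":0},{"dx":0,"dy":0,"dz":0,"roll":0}]' && python3 -m inch '[{"dx":0.002,"dy":0,"dz":0,"roll":0},{"dx":0.002,"dy":0,"dz":0,"roll":0},{"dx":0,"dy":0,"dz":0,"roll":0}]'
```

```text
time_s: 7.98
eef_pos: [0.5235, -0.1914, 0.1658]
ee_rot: [2.155, 1.571, 2.576]
contact_force: [0.8, -0.6, -1.5]
finger_gap: 0.332
time_s: 8.35
eef_pos: [0.5235, -0.1914, 0.1618]
ee_rot: [2.547, 1.571, 2.968]
contact_force: [-0.3, -0.3, -1.1]
finger_gap: 0.322
```

The tip is 9 mm into the recess with no contact force. I'll go on to the bottom of the recess and press.

```bash
python3 -m inch '[{"dx":0.002,"dy":0,"dz":0,"roll":0},{"dx":0.001,"dy":0,"dz":0,"roll":0},{"dx":0.002,"dy":0,"dz":0,"roll":0},{"dx":0,"dy":0,"dz":0,"roll":0}]' && python3 -m inch '[{"dx":0.002,"dy":0,"dz":0,"roll":0},{"dx":0.002,"dy":0,"dz":0,"roll":0},{"dx":0,"dy":0,"dz":0,"roll":0}]'
```

```text
time_s: 8.85
eef_pos: [0.5236, -0.1915, 0.1572]
ee_rot: [-1.056, 1.571, -0.635]
contact_force: [-1.6, 0.5, 8.1]
finger_gap: 0.326
time_s: 9.22
eef_pos: [0.5236, -0.1915, 0.1533]
ee_rot: [-1.009, 1.57, -0.588]
contact_force: [-1.6, 1.9, 10.0]
finger_gap: 0.33
```

```bash
python3 -m inch '[{"dx":0.001,"dy":0,"dz":0,"roll":0},{"dx":0.0008,"dy":0,"dz":0,"roll":0},{"dx":0,"dy":0,"dz":0,"roll":0}]'
```

```text
time_s: 9.6
eef_pos: [0.5236, -0.1915, 0.1517]
ee_rot: [-0.987, 1.57, -0.566]
contact_force: [-2.9, 1.0, 10.8]
finger_gap: 0.323
```

```bash
python3 -m inch '[{"dx":0.0008,"dy":0,"dz":0,"roll":0},{"dx":0,"dy":0,"dz":0,"roll":0}]' && python3 -m inch '[{"dx":0,"dy":0,"dz":0,"roll":0.09},{"dx":0,"dy":0,"dz":0,"roll":0.09},{"dx":0,"dy":0,"dz":0,"roll":0.09},{"dx":0,"dy":0,"dz":0,"roll":0.09}]' && python3 -c "
from h import *
go([.5237,-.191,.1517]); print(tool()[2]['contact_force'],tool()[2]['ft_torque'])"
```

```text
time_s: 9.85
eef_pos: [0.5237, -0.1915, 0.1514]
ee_rot: [-0.944, 1.57, -0.523]
contact_force: [-4.8, 2.4, 19.3]
finger_gap: 0.328
time_s: 10.35
eef_pos: [0.5238, -0.1916, 0.1514]
ee_rot: [-0.597, 1.569, -0.539]
contact_force: [-4.6, 1.3, 19.5]
finger_gap: 0.327
shift [-0.0003  0.0006 -0.0001] jaw yaw 0.058 roll None pos [ 0.5238 -0.1916  0.1514] q6 -0.52
[-4.57006367  1.30944336 19.50020624] [0.39032148 1.2094641  0.11624679]
```

The knob bottomed out at 19 N. I'll ease off slightly and keep turning.

```bash
python3 -m inch '[{"dx":-0.0006,"dy":0,"dz":0,"roll":0.0},{"dx":0,"dy":0,"dz":0,"roll":0.1},{"dx":0,"dy":0,"dz":0,"roll":0.1},{"dx":0,"dy":0,"dz":0,"roll":0.1},{"dx":0,"dy":0,"dz":0,"roll":0.1}]' && python3 -c "
from h import *
p,d,ci=snap('top','t2.png');go([.5237,-.191,.1517]); print(tool()[2]['contact_force'],tool()[2]['ft_torque'])
p,d,ci=snap('side','s2.png')
a=cv2.imread('pics/t2.png')[180:260,330:450];b=cv2.imread('pics/s2.png')[220:320,270:390]
cv2.imwrite('pics/c2.png',np.hstack([cv2.resize(x,(400,330),interpolation=cv2.INTER_CUBIC) for x in (a,b)]))"
```

```text
time_s: 10.98
eef_pos: [0.524, -0.1914, 0.1516]
ee_rot: [0.12, 1.569, -0.223]
contact_force: [0.1, 2.4, 10.6]
finger_gap: 0.326
shift [-0.0001  0.0003 -0.0004] jaw yaw -0.348 roll None pos [ 0.524  -0.1914  0.1516] q6 -0.11
[-0.74897993  1.89903404 10.62182927] [0.47785846 0.41013257 0.1021396 ]
```

View pics/c2.png

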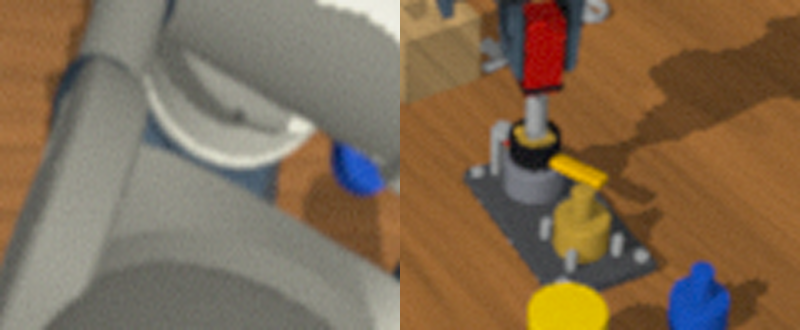

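The side view shows the finger following, now just short of the fitting's stub. I'll keep turning and measure the finger angle from the side camera.

```bash
cat > fing.py <<'E'
from h import *
import sys
def ang(p,P):
    p=p.astype(int); m=(p[...,0]>150)&(p[...,0]-p[...,2]>90)&(abs(P[...,2]-.054)<.010)
    r=np.hypot(P[...,0]-.5237,P[...,1]+.191); m&=(r>.022)&(r<.07)
    a=np.unwrap(np.arctan2(P[...,1][m]+.191,P[...,0][m]-.5237)); return m.sum(),np.round(np.median(a),3),np.round(np.nanmedian(P[m],0),3),r[m].max()
f=np.load('side0.npz');ci=optics.camera_info('side');print('start',ang(f['p'],cloud(ci,f['d'])))
p,d,ci=snap('side',sys.argv[1]);print('now',ang(p,cloud(ci,d)))
s=tool()[2];print(s['contact_force'].round(1) if hasattr(s['contact_force'],'round') else s['contact_force'],s['ft_torque'],s['time_s']);go([.5237,-.191,.1517])
E
python3 -m inch '[{"dx":0,"dy":0,"dz":0,"roll":0.1},{"dx":0,"dy":0,"dz":0,"roll":0.1},{"dx":0,"dy":0,"dz":0,"roll":0.1},{"dx":0,"dy":0,"dz":0,"roll":0.05},{"dx":0,"dy":0,"dz":0,"roll":0}]' && python3 fing.py s3.png
```

```text
time_s: 11.7
eef_pos: [0.524, -0.1915, 0.1516]
ee_rot: [0.346, 1.57, -0.344]
contact_force: [-1.6, 1.8, 10.6]
finger_gap: 0.327
start (np.int64(66), np.float64(-0.753), array([ 0.554, -0.218,  0.057]), np.float64(0.06666739008562259))
now (np.int64(55), np.float64(-1.688), array([ 0.519, -0.231,  0.051]), np.float64(0.05745728125140395))
[-2.6  1.8 10.7] [ 0.34672254  0.51848239 -0.04330328] 11.75
shift [-0.      0.0002 -0.0005] jaw yaw -0.689 roll None pos [ 0.524  -0.1915  0.1517] q6 0.23
```

```bash
python3 -m inch '[{"dx":0,"dy":0,"dz":0,"roll":0.05},{"dx":0,"dy":0,"dz":0,"roll":0.05},{"dx":0,"dy":0,"dz":0,"roll":0.05},{"dx":0,"dy":0,"dz":0,"roll":0}]' && python3 fing.py s4.png
```

```text
time_s: 12.25
eef_pos: [0.524, -0.1915, 0.1517]
ee_rot: [0.536, 1.569, -0.304]
contact_force: [-1.2, 2.1, 10.4]
finger_gap: 0.329
start (np.int64(66), np.float64(-0.753), array([ 0.554, -0.218,  0.057]), np.float64(0.06666739008562259))
now (np.int64(65), np.float64(-1.799), array([ 0.513, -0.232,  0.051]), np.float64(0.06947632983467655))
[-1.3  1.1 10.8] [0.37988212 0.38201351 0.04653444] 12.3
shift [-0.0001  0.0001 -0.0006] jaw yaw -0.839 roll None pos [ 0.524  -0.1915  0.1516] q6 0.38
```

```bash
python3 -m inch '[{"dx":0,"dy":0,"dz":0,"roll":0.04},{"dx":0,"dy":0,"dz":0,"roll":0.04},{"dx":0,"dy":0,"dz":0,"roll":0}]' && python3 fing.py s5.png
```

```text
time_s: 12.68
eef_pos: [0.5241, -0.1913, 0.1516]
ee_rot: [0.931, 1.569, 0.011]
contact_force: [-0.4, 3.3, 12.0]
finger_gap: 0.325
start (np.int64(66), np.float64(-0.753), array([ 0.554, -0.218,  0.057]), np.float64(0.06666739008562259))
now (np.int64(64), np.float64(-1.806), array([ 0.514, -0.234,  0.051]), np.float64(0.0674559107007407))
[-1.   5.1 10.7] [0.88340814 0.21153616 0.07053623] 12.725
shift [-0.0001 -0.0001 -0.0004] jaw yaw -0.919 roll None pos [ 0.5241 -0.1913  0.1516] q6 0.46
```

The finger stopped moving while the reaction rose, so it is at the shut limit. I'll relieve the turn and let the knob spring up.

```bash
python3 -m inch '[{"dx":0,"dy":0,"dz":0,"roll":-0.08},{"dx":-0.002,"dy":0,"dz":0,"roll":-0.05},{"dx":-0.002,"dy":0,"dz":0,"roll":0},{"dx":-0.003,"dy":0,"dz":0,"roll":0},{"dx":-0.002,"dy":0,"dz":0,"roll":0}]' && python3 fing.py s6.png
```

```text
time_s: 13.35
eef_pos: [0.5237, -0.1914, 0.1601]
ee_rot: [0.548, 1.57, -0.241]
contact_force: [0.7, 0.7, -2.2]
finger_gap: 0.329
start (np.int64(66), np.float64(-0.753), array([ 0.554, -0.218,  0.057]), np.float64(0.06666739008562259))
now (np.int64(66), np.float64(-1.792), array([ 0.515, -0.233,  0.058]), np.float64(0.0652486759252196))
[ 1.5  0.7 -1. ] [ 0.07979703 -0.05633473  0.00369195] 13.4
shift [ 0.0085  0.0003 -0.0003] jaw yaw -0.789 roll None pos [ 0.5237 -0.1914  0.1602] q6 0.33
```

The finger and knob are back up (finger top z 51→58 mm) and the angle has held. I'll withdraw the key and turn it back to its original yaw.

```bash
python3 -m inch '[{"dx":-0.01,"dy":0,"dz":0,"roll":0},{"dx":-0.015,"dy":0,"dz":0,"roll":0},{"dx":-0.03,"dy":0,"dz":0,"roll":0},{"dx":-0.03,"dy":0,"dz":0,"roll":0},{"dx":-0.015,"dy":0,"dz":0,"roll":-0.18}]' && python3 -m inch '[{"dx":0,"dy":0,"dz":0,"roll":-0.18},{"dx":0,"dy":0,"dz":0,"roll":-0.18},{"dx":0,"dy":0,"dz":0,"roll":-0.18},{"dx":0,"dy":0,"dz":0,"roll":-0.18},{"dx":0,"dy":0,"dz":0,"roll":-0.18}]' && python3 -m inch '[{"dx":0,"dy":0,"dz":0,"roll":-0.18},{"dx":0,"dy":0,"dz":0,"roll":-0.18},{"dx":0,"dy":0,"dz":0,"roll":-0.18},{"dx":0,"dy":0,"dz":0,"roll":-0.18},{"dx":0,"dy":0,"dz":0,"roll":-0.14}]' && python3 -c "
from h import *
go([.545,-.0017,.255],1.149)"
```

```text
time_s: 14.02
eef_pos: [0.524, -0.1917, 0.2626]
ee_rot: [0.104, 1.568, -0.503]
contact_force: [0.1, 0.1, -2.1]
finger_gap: 0.332
time_s: 14.65
eef_pos: [0.5235, -0.1915, 0.261]
ee_rot: [-0.943, 1.57, -0.646]
contact_force: [-0.0, -0.5, -2.8]
finger_gap: 0.326
time_s: 15.28
eef_pos: [0.5235, -0.1915, 0.2609]
ee_rot: [-1.911, 1.57, -0.754]
contact_force: [-0.1, -0.3, -1.8]
finger_gap: 0.332
shift [0.0059 0.0568 0.1824] jaw yaw 1.156 roll 0.007317502716078339 pos [ 0.5235 -0.1915  0.2609] q6 -1.61
```

```bash
python3 -m inch '[{"dx":0,"dy":0.01,"dz":0.033,"roll":0.007},{"dx":0.003,"dy":0.014,"dz":0.045,"roll":0},{"dx":0.003,"dy":0.014,"dz":0.045,"roll":0},{"dx":0,"dy":0.012,"dz":0.038,"roll":0},{"dx":0,"dy":0.0068,"dz":0.0214,"roll":0}]' && python3 -m inch '[{"dx":0,"dy":0,"dz":0,"roll":0},{"dx":0,"dy":0,"dz":0,"roll":0}]' && python3 -c "
from h import *
go([.545,-.0017,.105],1.149)
p,d,ci=snap('top','t7.png');snap('side','s7.png')
a=cv2.imread('pics/t7.png')[180:260,330:450];b=cv2.imread('pics/s7.png')[170:320,220:400]
cv2.imwrite('pics/c7.png',np.hstack([cv2.resize(x,(400,333),interpolation=cv2.INTER_CUBIC) for x in (a,b)]))"
```

```text
time_s: 15.9
eef_pos: [0.5471, -0.0, 0.2549]
ee_rot: [-1.164, 1.57, -0.019]
contact_force: [-0.2, -0.0, -1.8]
finger_gap: 0.329
time_s: 16.15
eef_pos: [0.5471, -0.0024, 0.2545]
ee_rot: [-1.824, 1.57, -0.68]
contact_force: [-0.3, -0.3, -1.2]
finger_gap: 0.327
shift [ 0.1495  0.0023 -0.0003] jaw yaw 1.144 roll -0.004972416699891236 pos [ 0.5471 -0.0024  0.2545] q6 -1.26
```

View pics/c7.png

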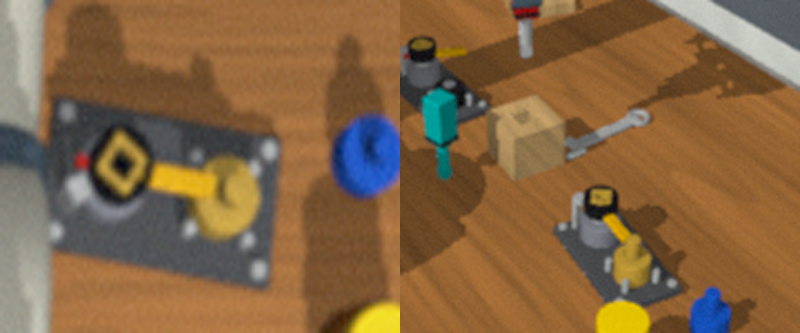

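The finger lies over the fitting's flange and meets the stub at crop (210,183). The knob is up and the scene is otherwise unchanged. I'll insert the key into the stand.

```bash
python3 -m inch '[{"dx":0.02,"dy":0.0023,"dz":0,"roll":0},{"dx":0.03,"dy":0,"dz":0,"roll":0},{"dx":0.02,"dy":0,"dz":0,"roll":0},{"dx":0.01,"dy":0,"dz":0,"roll":0},{"dx":0.01,"dy":0,"dz":0,"roll":0}]' && python3 -m inch '[{"dx":0.015,"dy":0,"dz":0,"roll":0},{"dx":0.015,"dy":0,"dz":0,"roll":0},{"dx":0.015,"dy":0,"dz":0,"roll":0},{"dx":0.007,"dy":0,"dz":0,"roll":0},{"dx":0.003,"dy":0,"dz":0,"roll":0}]' && python3 -c "
from h import *
go([.545,-.0017,.105],1.149)"
```

```text
time_s: 16.88
eef_pos: [0.5454, -0.0013, 0.1639]
ee_rot: [-1.254, 1.57, -0.111]
contact_force: [0.3, 0.4, -1.3]
finger_gap: 0.33
time_s: 17.5
eef_pos: [0.5449, -0.0009, 0.1084]
ee_rot: [1.904, 1.57, 3.048]
contact_force: [0.2, 0.8, -2.0]
finger_gap: 0.33
shift [ 0.0034 -0.0004 -0.0007] jaw yaw 1.144 roll -0.004948403881755992 pos [ 0.5449 -0.0009  0.1084] q6 -1.26
```

```bash
python3 -m inch '[{"dx":0.001,"dy":0,"dz":0,"roll":0},{"dx":0.001,"dy":0,"dz":0,"roll":0},{"dx":0,"dy":0,"dz":0,"roll":0}]'; python3 -m inch '[{"dx":0.0007,"dy":0,"dz":0,"roll":0},{"dx":0,"dy":0,"dz":0,"roll":0}]'
```

```text
time_s: 17.88
eef_pos: [0.5452, -0.0009, 0.1072]
ee_rot: [-1.276, 1.57, -0.132]
contact_force: [0.0, 0.2, -1.5]
finger_gap: 0.329
time_s: 18.12
eef_pos: [0.545, -0.0009, 0.1063]
ee_rot: [-1.554, 1.571, -0.41]
contact_force: [0.2, 0.4, -1.2]
finger_gap: 0.33
```

```bash
python3 -m inch '[{"dx":0.001,"dy":0,"dz":0,"roll":0},{"dx":0,"dy":0,"dz":0,"roll":0}]'; python3 -m inch '[{"dx":0.0007,"dy":0,"dz":0,"roll":0},{"dx":0,"dy":0,"dz":0,"roll":0}]'
```

```text
time_s: 18.38
eef_pos: [0.545, -0.0009, 0.1051]
ee_rot: [1.925, 1.571, 3.069]
contact_force: [1.0, -0.5, -2.6]
finger_gap: 0.327
time_s: 18.62
eef_pos: [0.545, -0.0009, 0.1049]
ee_rot: [-1.418, 1.571, -0.274]
contact_force: [-1.8, 0.2, 7.2]
finger_gap: 0.328
```

The key touched down at TCP z 104.9 mm, the same height it was picked up at, so it hasn't slipped. I'll release it and retreat.

```bash
python3 -m inch '[{"dx":-0.0005,"dy":0,"dz":0,"roll":0},{"dx":0,"dy":0,"dz":0,"roll":0},{"dx":0,"dy":0,"dz":0,"roll":0},{"dx":0,"dy":0,"dz":0,"roll":0},{"dx":0,"dy":0,"dz":0,"roll":0}]' -1 && python3 -m inch '[{"dx":0,"dy":0,"dz":0,"roll":0},{"dx":0,"dy":0,"dz":0,"roll":0},{"dx":0,"dy":0,"dz":0,"roll":0}]' && python3 -m inch '[{"dx":-0.02,"dy":0,"dz":0,"roll":0},{"dx":-0.04,"dy":0,"dz":0,"roll":0},{"dx":-0.04,"dy":0,"dz":0,"roll":0},{"dx":-0.04,"dy":0,"dz":0,"roll":0},{"dx":-0.03,"dy":0,"dz":0,"roll":0}]' && python3 -m inch '[{"dx":0,"dy":-0.03,"dz":0.05,"roll":0},{"dx":0,"dy":-0.03,"dz":0.05,"roll":0},{"dx":0,"dy":-0.03,"dz":0.05,"roll":0},{"dx":0,"dy":0,"dz":0.05,"roll":0},{"dx":0,"dy":0,"dz":0.02,"roll":0}]' && python3 -m inch '[{"dx":0,"dy":0,"dz":0,"roll":0},{"dx":0,"dy":0,"dz":0,"roll":0}]' &&  python3 fing.py s8.png && python3 -c "
from h import *
p,d,ci=snap('top','t8.png');P=cloud(ci,d);p=p.astype(int)
print('key',rect(P,(p[...,0]>150)&(p[...,1]<60)&(p[...,2]<60)&(P[...,2]>.12)))
for q in ('fitting','plug','jar','can','wrench'):
    for r in optics.silhouettes('top',q)[:2]:
        if r['conf']>.5: print(q,np.round(r['extent']),np.nanmedian(P[r['region']],0).round(4))
a=cv2.imread('pics/t8.png')[140:290,80:470];b=cv2.imread('pics/s8.png')[170:320,170:400]
cv2.imwrite('pics/c8.png',np.vstack([cv2.resize(x,(600,k),interpolation=cv2.INTER_CUBIC) for x,k in ((a,230),(b,370))]))"
```

```text
time_s: 19.25
eef_pos: [0.545, -0.0009, 0.105]
ee_rot: [1.541, 1.571, 2.685]
contact_force: [0.3, -0.7, -1.1]
finger_gap: 0.848
time_s: 19.62
eef_pos: [0.545, -0.0009, 0.105]
ee_rot: [1.71, 1.571, 2.853]
contact_force: [-0.5, -0.3, 0.3]
finger_gap: 0.998
time_s: 20.25
eef_pos: [0.5452, -0.0009, 0.2768]
ee_rot: [-1.266, 1.57, -0.122]
contact_force: [0.3, -0.4, -0.4]
finger_gap: 1.001
time_s: 20.88
eef_pos: [0.7187, 0.1646, 0.274]
ee_rot: [1.644, 1.57, 2.789]
contact_force: [-0.0, -0.3, 0.3]
finger_gap: 0.998
time_s: 21.12
eef_pos: [0.7177, 0.1614, 0.275]
ee_rot: [2.774, 1.57, -2.366]
contact_force: [-0.3, 0.4, 0.8]
finger_gap: 0.996
start (np.int64(66), np.float64(-0.753), array([ 0.554, -0.218,  0.057]), np.float64(0.06666739008562259))
now (np.int64(68), np.float64(-1.797), array([ 0.514, -0.234,  0.058]), np.float64(0.06800708068811065))
[-1.   0.3 -0.1] [-0.03628016  0.02328688  0.03818577] 21.175
shift [ 0.1236  0.0305 -0.4008] jaw yaw 1.143 roll None pos [0.7177 0.1612 0.2752] q6 -1.0
key (array([545. ,  -1.4]), array([29. , 27.9]), 65.1, np.float64(0.1312))
fitting [440. 217.  24.  21.] [ 0.5332 -0.3614  0.0279]
fitting [398. 228.  22.  22.] [ 0.5084 -0.2626  0.0402]
plug [377. 227.  75.  46.] [ 0.5143 -0.2181  0.0121]
jar [442. 267.  32.  29.] [ 0.4252 -0.3466  0.0674]
wrench [284. 166.  19.  60.] [ 0.6497 -0.021   0.0061]
```

View pics/c8.png

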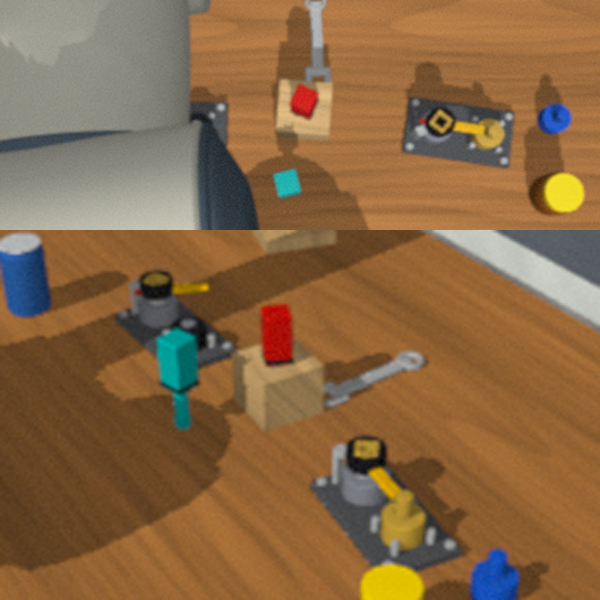

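```bash
python3 -c "
from bench import bot
print(bot.close_job())"
```

```text
the job is handed in; nothing more can be done
None
```

The job is done and handed in at about 21 s of the 64 s allowed. I seated the red key in knob A, on the right-hand fixture with the brass fitting, and pressed the knob to its stop. I turned it clockwise to the shut limit and let it spring up, then put the key back in its stand.

**Last checks:**
- **Latch:** the yellow finger lies over the fitting's flange and sits at its original up height (about 58 mm, against 51 mm while pressed). I measured about 1.04 rad of turn from the start. The latch joint itself is not reported, so "locked" rests on the knob having sprung back fully and the finger angle holding.
- **Key:** it stands upright in the stand, with its top at 131 mm, and within 1 mm of where it began.
- **Other things:** the fitting (within about 3 mm by the network), jar, wrench and turquoise look-alike key are where they were. The can and the other latch look unmoved in the side view.
- **Forces:** the highest reading I saw was about 20 N.

**Failed or disagreeing:**
- The first set of moves was refused because of the row format, and nothing moved.
- In the last top view the arm hid the left-hand fixture, and the network mistook fixture A for the plug. I confirmed the plug only from the side view.

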